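# Measure the travel of a sprung tensioner arm on its gauge

## Task

Check the tensioner on the upright gauge: first bring the drag hand back until it touches the roller of the resting arm, then push the sprung arm by its roller through its travel and press it onto the rubber bumper for about a second, with about 10 N on the bumper and never as much as 20 N. Ease the arm slowly back to its rest without letting it fly back, and leave the drag hand where the arm carried it, so that it shows the travel; do not move the small bottle or the screw standing by.

Things in the scene. Friction and masses are not known exactly. Their poses are not given: they have to be found in the camera images.
- tension_gauge: fixed upright aluminium plate facing the robot, 196 mm wide, top at z = 156 mm, 8 mm thick, on a foot 120 mm wide and 12 mm high that reaches 50 mm before it. Origin under the pivot at table height, in the plane of the plate's front face; x points away from the robot at yaw 0, y left. Arm, hand and stop turn about one pivot on x, 32 mm above the origin, positive clockwise seen from the robot
- scale_zero (a point): the first long mark (reading 0, upper left) of the white scale on the plate's face, 112 mm from the pivot; the scale lies at radius 97 to 120 mm, with a black mark each 0.1 rad and a long one each 0.5 rad, rising clockwise (to the right)
- tension_arm (a joint): angle of the sprung arm, rad; 0 = at rest, leaning 0.62 rad to the left of upright; it leans (this value - 0.62) to the right of upright. A spring always pushes it back to 0: at the roller 2.4 N starts it and 4 to 6 N holds it at 0.4 to 0.8 rad
- sprung_bar: the arm: dark steel bar, 14 mm wide, reaching 92 mm from the pivot, 8 to 16 mm before the plate, with the roller on it. Origin on the pivot, z along the bar, x into the plate
- roller (a point): free-turning steel roller on the arm, 18 mm in diameter (flanges 20 mm), its axis level, standing out towards the robot from 16 to 55 mm before the plate; the point is on its axis, 75 mm from the pivot, 37 mm before the plate. Push the arm here, from the left to the right; at rest the roller is 44 mm left of the pivot at z = 93 mm
- drag_hand (a joint): reading of the drag hand, rad; light friction (0.6 N at the knob) keeps it where it was pushed. 0 = touching the roller of the resting arm; it leans (this value - 0.446) to the right of upright. It starts with an old reading, further right than the stop lets the arm go. The roller carries it to the right and leaves it behind on the way back
- pointer_knob (a point): black free-turning knob on the drag hand, 12 mm in diameter, axis level, standing out from 24 to 52 mm before the plate; the point is on its axis, 100 mm from the pivot, 37 mm before the plate. The hand's flat steel bar, 8 mm wide, lies 20 to 25 mm before the plate
- pointer_tip (a point): end of the drag hand, cranked back to the scale: 118 mm from the pivot, 4 mm before the plate
- stop_block: aluminium block 16 x 22 x 16 mm clamped on the plate in the arm's way. Origin on the pivot; its z axis is the line on which the arm would lie touching the bumper with the bumper's screw right in (so its angle from the arm at rest is the travel then), y to the left. The block is 84 mm along z, at y = -20 to -42 mm, up to 17 mm before the plate
- bumper (a point): nominal centre of the rubber bumper's face, screw right in: 84 mm from the pivot, 12 mm before the plate. The screw really stands out an unknown 0.5 to 4 mm towards the arm, which stops up to 0.05 rad early: feel for it. The pad yields about 1 mm for 7 N. A level push F on the roller gives the bumper about 0.88 F less 3.5 to 5 N for the spring: 16 N gives 10 N
- immersion_oil: small dark bottle, 26 mm in diameter and 62 mm tall, standing to the left of the gauge; origin at the centre of its foot. Leave it
- m6_screw_4: small upright socket screw, 10 mm in diameter and 24 mm tall, standing on the foot of the gauge, top z = 36 mm; origin at the centre of its lower end. Leave it

How it is judged:
On the way, in this order (a step that is already met when the one before it is completed fails the run):
1. the drag hand is back at the roller of the resting arm (value of joint drag_hand below 0.06 rad and value of joint tension_arm below 0.05 rad), for 0.2 s.
2. the arm is pressed onto the rubber bumper with more than 6 N for half a second (contact force between sprung_bar and stop_block above 6 N), for 0.5 s.
At the end, for the whole second after the job is handed in: arm back at rest (within 0.04 rad) and the drag hand left at the reading to which the arm carried it when pressed on the bumper: its tip at y = -14.5 to -25.5 mm in the stop block's frame (value of joint tension_arm below 0.04 rad and y of pointer_tip in the frame of stop_block between -0.0255 and -0.0145 m); the robot touches nothing.
It fails at once if the arm presses on the bumper with 20 N or more (contact force between sprung_bar and stop_block above 20 N).
It fails at once if the arm flies back (faster than 2 rad/s) (velocity of joint tension_arm below -2 rad/s).
It fails at once if the small bottle is moved by 20 mm or tipped (distance of immersion_oil from where it was at the start of the episode above 0.02 m or angle between immersion_oil's own z axis and vertical above 0.5 rad).
It fails at once if the screw on the plate is moved by 20 mm or tipped (distance of m6_screw_4 from where it was at the start of the episode above 0.02 m or angle between m6_screw_4's own z axis and vertical above 0.5 rad).
It also fails if it takes over 54 s, if anything falls off the work surface, if the arm or the gripper's body presses on something with over 40 N, if the wrist force passes 120 N, or if a joint passes its speed limit or range.

## Robot

A 7-joint arm with a two-finger parallel gripper is mounted at the origin on a cart in front of the work surface, level with it; the furniture and walls round the work are solid. World frame = base frame: x ahead of the robot, y to its left, z up, the work surface at z = 0. Lengths are in m, angles in rad, forces in N, time in s.
With the tool pointing down it reaches from about 0.4 to 0.85 m from the base axis. Payload 10.4 kg.
Tool frame: the origin (TCP) lies midway between the tips of the shut fingers; the grasp point (between the pads) lies 19 mm behind it; z points along the fingers, y is the line along which they close (so a half turn about z gives the same grasp; the last joint's range is limited). The gripper opens to 87 mm and grips with 3 to 60 N. Pads are 19 mm wide; open, the fingers measure 117 mm over their backs; the gripper's body (75 mm by 190 mm) begins 51 mm behind the grasp point.
Start: joints at [1.259, 0.332, -0.065, 1.46, 0.022, 1.35, -0.088], TCP at [0.178, -0.599, 0.223] pointing down, gripper open.
Joint ranges: [-2.6, 2.6], [-0.5, 2.12], [-1.47, 1.34], [0.16, 2.42], [-1.27, 4.41], [0.06, 2.06], [-2.6, 2.6]. Speed limits (rad/s): [2.22, 2.22, 2.79, 2.79, 3.14, 3.14, 3.14].

## Interface

Orientations are given as a unit quaternion [x, y, z, w].
In Python, from bench import sensors, eyes, order gives the robot as it stands.
- The arm moves only by the tool arm_command, never from a script. Its argument "steps" is a list of rows, each an object with "rot": the turn, a rotation vector about the world's x, y, z in degrees, a list of three; "slide": the shift along the world's x, y, z in m, a list of three; "grip": the opening, from 0 (shut) to 1 (fully open). A call has exactly 8 rows; each row shifts and turns the commanded pose from where the row before left it; what a row does not reach is not made up. A row lasts 1/8 s, in which the tool goes at most 62.5 mm and 10.7 degrees, less where a joint would pass 70% of its speed; a pose out of reach is approached as far as the arm can. A call with a gripper value outside its range is refused whole. The fingers move at their own pace and stop on an object; "newtons" is the grip in N (left out, the last holds). Time passes only in rows, so rows that do not move let the fingers close, or fill a call up. It gives the time, the measured TCP pose, the force, the opening and the grip force at its end, in the units of the state.
- sensors.read_state(): the state, without advancing time (a new reading comes with each control period).
- eyes.camera(name): name is "side" or "top" or "wrist"; returns a dict with "pixels" (420x560x3 uint8, red, green, blue), "intrinsics" (3x3 intrinsics, pixels), "pose" (4x4, takes a point from camera to world coordinates). Camera axes: x right, y down, z forward; pixel columns grow to the right and rows downward; lengths in m; the calibration is good to about 2 mm. A picture is of the moment at which its call begins. There is no depth.
- order.close_job(): hands the job in; it is judged then, once.
Trained networks look in a picture, given as the dict that the camera call returned (one of the last four; its "shot" number tells which), for a name from the list of things; names that differ only in an ending like _2 or _b are one class to them, and where a whole thing is asked for, a point or a joint stands for the part that bears it (a point fixed in the world has none). Each returns a list of dicts, best first, with "conf" (0 to 1); they miss things now and then, are a little off and sometimes report something else, mostly with a low value. They report only what shows in the picture. A call takes as long as a camera call.
- eyes.look_for(name, picture): "bbox" ([left, top, right, bottom] in pixels, round what is visible of it).
The state is a dict: "time": time; "joint_positions": joint angles; "joint_vel": joint speeds; "joint_torque": joint torques, N m; "ee_pos": TCP position; "eef_rot": TCP orientation; "ft_force": force on the tool from outside, world axes, zero at the start; "torque": the same for the moment, N m; "width": finger opening in m; "grip_force": force on a finger pad.
Only numpy, scipy, OpenCV 4.12 (cv2) and the standard library are available. Lean on these libraries where they do the work, as an engineer would, in place of code of your own. Each camera call takes 0.05 s, during which the arm holds its last target. There are 200 camera calls.

## Working session

There is one attempt and no reset: what is moved stays moved. The work goes in short steps, Python scripts to look and compute and a tool call to move; the robot and the scene stay as the last step left them, time stands still between calls to the robot, and variables do not carry over. Pictures are saved under pics/ and viewed, at most 10 in all, crops included, and the job is handed in when it is done.

Besides the shell and the picture viewer there is one more tool, called after ">>>" as a command line: name --argument value ..., lists and objects as JSON in quotes. arm_command: Moves the arm, as the interface text tells. Its arguments: {"type":"object","properties":{"steps":{"type":"array","items":{"type":"object","properties":{"rot":{"type":"array","items":{"type":"number"}},"slide":{"type":"array","items":{"type":"number"}},"grip":{"type":"number"}}}},"newtons":{"type":"number"}},"required":["steps"]}

```bash
mkdir -p pics; cat > h.py <<'E'
import numpy as np,cv2
from bench import sensors,eyes,order
def shot(n,f=None):
    p=eyes.camera(n)
    if f: cv2.imwrite('pics/'+f,p['pixels'][:,:,::-1])
    return p
def ray(p,u,v):
    T=np.array(p['pose']);K=np.array(p['intrinsics'])
    d=T[:3,:3]@np.linalg.inv(K)@[u,v,1]; return T[:3,3],d/np.linalg.norm(d)
def tri(a,b):
    (o,d),(q,e)=a,b
    s=np.linalg.lstsq(np.c_[d,-e],q-o,rcond=None)[0]
    x,y=o+s[0]*d,q+s[1]*e; return (x+y)/2,np.linalg.norm(x-y)
def proj(p,X):
    T=np.array(p['pose']);K=np.array(p['intrinsics'])
    c=K@(T[:3,:3].T@(np.asarray(X)-T[:3,3])); return c[:2]/c[2]
E
python3 - <<'E'
from h import *
np.set_printoptions(precision=3,suppress=True)
P={n:shot(n,n+'0.png') for n in('side','top')}
for n,p in P.items():
    print(n,np.array(p['pose']).round(3).tolist(),np.array(p['intrinsics']).round(0).tolist())
    for t in ['tension_gauge','scale_zero','sprung_bar','roller','pointer_knob','pointer_tip','stop_block','bumper','immersion_oil','m6_screw_4']:
        print(t,[(np.round(r['bbox']).tolist(),round(r['conf'],2)) for r in eyes.look_for(t,p)[:2]])
print(sensors.read_state())
cv2.imwrite('pics/a.png',cv2.resize(np.hstack([P['side']['pixels'],P['top']['pixels']]),(800,300))[:,:,::-1])
E
```

```text
side [[0.81, -0.214, 0.545, -0.042], [-0.585, -0.325, 0.743, -0.571], [0.018, -0.921, -0.389, 0.439], [0.0, 0.0, 0.0, 1.0]] [[504.0, 0.0, 279.0], [0.0, 504.0, 206.0], [0.0, 0.0, 1.0]]
tension_gauge [([292.0, 179.0, 401.0, 312.0], 0.65)]
scale_zero [([294.0, 181.0, 401.0, 315.0], 0.95), ([294.0, 218.0, 346.0, 280.0], 0.4)]
sprung_bar [([296.0, 218.0, 345.0, 280.0], 0.8)]
roller [([295.0, 216.0, 345.0, 277.0], 0.6)]
pointer_knob [([327.0, 240.0, 368.0, 279.0], 0.8)]
pointer_tip [([328.0, 236.0, 376.0, 284.0], 0.88)]
stop_block [([341.0, 223.0, 368.0, 239.0], 0.79), ([275.0, 226.0, 291.0, 258.0], 0.55)]
bumper [([341.0, 224.0, 366.0, 240.0], 0.69)]
immersion_oil [([273.0, 223.0, 289.0, 259.0], 0.57)]
m6_screw_4 [([313.0, 271.0, 316.0, 286.0], 0.4)]
top [[0.012, -0.993, 0.12, 0.339], [-1.0, -0.013, -0.007, 0.098], [0.008, -0.12, -0.993, 0.965], [0.0, 0.0, 0.0, 1.0]] [[391.0, 0.0, 279.0], [0.0, 391.0, 202.0], [0.0, 0.0, 1.0]]
tension_gauge [([305.0, 187.0, 400.0, 228.0], 0.61)]
scale_zero [([304.0, 185.0, 398.0, 224.0], 0.59)]
sprung_bar [([324.0, 204.0, 348.0, 223.0], 0.71), ([377.0, 205.0, 382.0, 219.0], 0.35)]
roller [([326.0, 204.0, 350.0, 223.0], 0.64)]
pointer_knob [([344.0, 205.0, 382.0, 217.0], 0.51)]
pointer_tip [([343.0, 203.0, 384.0, 219.0], 0.71)]
stop_block []
bumper [([355.0, 194.0, 372.0, 204.0], 0.6)]
immersion_oil [([327.0, 202.0, 349.0, 226.0], 0.56)]
m6_screw_4 []
{'time': 1.1, 'joint_positions': array([ 1.259,  0.332, -0.065,  1.46 ,  0.022,  1.35 , -0.089]), 'joint_vel': array([ 0.001, -0.001,  0.001,  0.001, -0.001,  0.   ,  0.001]), 'joint_torque': array([ -0.   , -62.305,   0.025, -39.012,  -0.061,   0.032,   0.   ]), 'ee_pos': array([ 0.178, -0.599,  0.223]), 'eef_rot': array([0.99 , 0.144, 0.   , 0.   ]), 'ft_force': array([ 0.706, -0.758,  0.753]), 'torque': array([ 0.003, -0.   ,  0.019]), 'grip_force': 0.0, 'width': 0.08700140682064017}
```

View pics/side0.png

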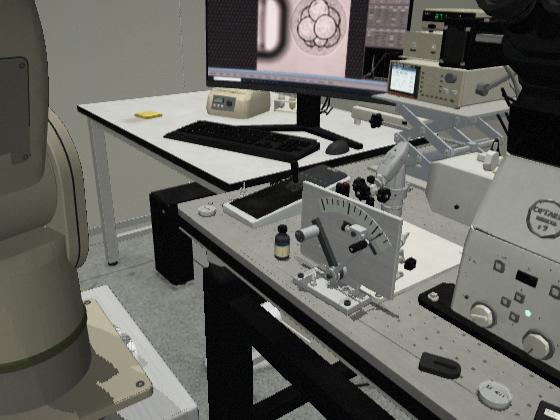

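View pics/top0.png

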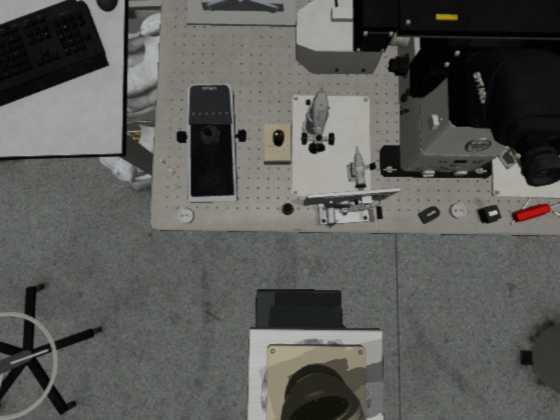

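The side view shows the gauge at about (350,240), with the arm leaning left, the hand leaning right and the bottle at (281,242). In the top view the plate runs from (305,197) to (400,190), slightly yawed. I'll zoom in on both.

```bash
python3 - <<'E'
import cv2,numpy as np
s=cv2.imread('pics/side0.png')[165:325,260:420];t=cv2.imread('pics/top0.png')[180:240,275:405]
s=cv2.resize(s,(600,600),interpolation=cv2.INTER_CUBIC);cv2.imwrite('pics/b.png',s)
cv2.imwrite('pics/c.png',cv2.resize(t,(780,360),interpolation=cv2.INTER_CUBIC))
E
```

```text
(no output)
```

View pics/b.png

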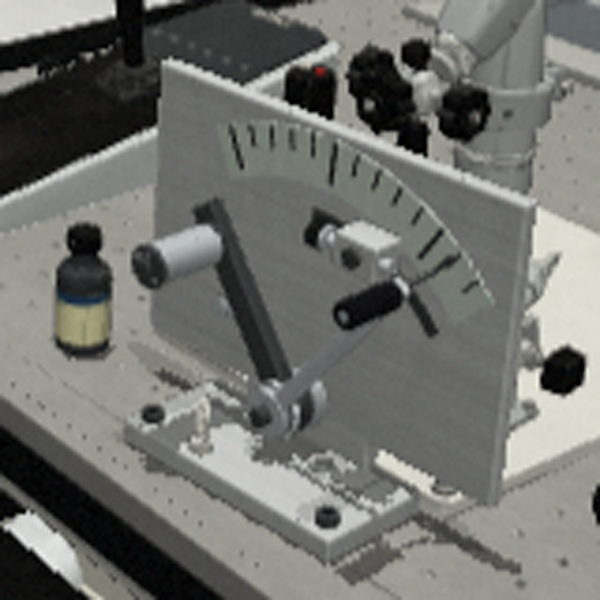

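View pics/c.png

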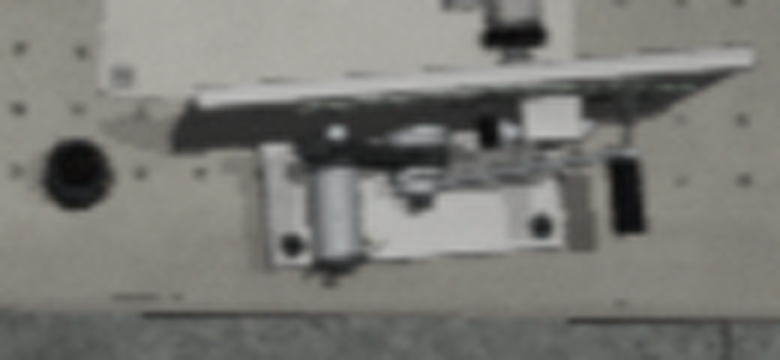

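The crops show the roller end at b(150,265), the knob end at b(344,313), the plate corners and the stop block at b(360,245). I'll fit the gauge pose to these.

```bash
cat > fit.py <<'E'
from h import *
from scipy.optimize import least_squares
import pickle
np.set_printoptions(precision=4,suppress=True)
P={n:shot(n) for n in('side','top')}
S=lambda x,y:('side',(260+x/3.75,165+y/3.75)); T=lambda x,y:('top',(275+x/6,180+y/6))
A=lambda r,a,x:np.array([x,-r*np.sin(a),.032+r*np.cos(a)])
obs=lambda q:[(S(163,62),[0,.098+q[3],.156]),(S(532,207),[0,-.098+q[3],.156]),
 (S(150,267),A(.075,-.62,-.055)),(S(218,243),A(.075,-.62,-.016)),(S(345,313),A(.1,q[4],-.052)),(S(403,289),A(.1,q[4],-.024)),
 (T(198,106),[0,.098+q[3],.156]),(T(755,68),[0,-.098+q[3],.156]),(T(332,265),A(.075,-.62,-.055)),(T(630,233),A(.1,q[4],-.052)),(T(624,155),A(.1,q[4],-.024)),
 (S(357,262),A(.084,q[5],-.017)+[0,-.031*np.cos(q[5]),-.031*np.sin(q[5])])]
def W(q,X):
    c,s=np.cos(q[2]),np.sin(q[2]); X=np.asarray(X); return np.array([q[0]+c*X[0]-s*X[1],q[1]+s*X[0]+c*X[1],X[2]])
def res(q,sh=True): 
    o={'side':q[6:8],'top':q[8:10]}
    return np.r_[np.concatenate([proj(P[c],W(q,X))+o[c]-uv for (c,uv),X in obs(q)]),q[6:]/1.5,q[3]/.002]
r=least_squares(res,[.4,-.08,0,0,.8,.4,0,0,0,0]);q=r.x
print(q);print(r.fun[:24].reshape(-1,2).round(1).tolist())
print('roller',W(q,A(.075,-.62,-.037)),'knob',W(q,A(.1,q[4],-.037)),'pivot',W(q,[0,0,.032]))
pickle.dump(q,open('q.pkl','wb'))
for n in ['immersion_oil','m6_screw_4']:
  for c in P:
    for d in eyes.look_for(n,P[c])[:1]:
      b=d['bbox'];o,e=ray(P[c],(b[0]+b[2])/2,(b[1]+b[3])/2);z=.031 if n[0]=='i' else .024;print(n,c,o+e*(z-o[2])/e[2])
E
python3 fit.py
```

```text
[ 0.456  -0.0659  0.0864 -0.0003  0.6329  0.0367  0.3779 -0.3601 -0.2462
  0.719 ]
[[0.2, -0.5], [0.0, -0.2], [0.2, 0.2], [0.1, -0.2], [0.6, 0.4], [-1.8, 1.0], [-0.2, 0.1], [0.1, -0.3], [1.4, -0.1], [-0.4, -0.1], [-0.8, 0.2], [0.6, -0.6]]
roller [ 0.4154 -0.0257  0.093 ] knob [ 0.4242 -0.1281  0.1126] pivot [ 0.456  -0.0659  0.032 ]
immersion_oil side [0.4339 0.0681 0.031 ]
immersion_oil top [0.4358 0.074  0.031 ]
m6_screw_4 side [0.5799 0.0341 0.024 ]
```

>>> arm_command --steps '[{"slide":[0.02,0.04,0],"rot":[0,0,-2],"grip":0},{"slide":[0.02,0.04,0],"rot":[0,0,-2],"grip":0},{"slide":[0.02,0.04,0],"rot":[0,0,-2],"grip":0},{"slide":[0.02,0.04,0],"rot":[0,0,-2],"grip":0},{"slide":[0.02,0.04,0],"rot":[0,0,-2],"grip":0},{"slide":[0.022,0.039,0],"rot":[0,0,-1.6],"grip":0},{"slide":[0.02,0.042,0],"grip":0},{"slide":[0.02,0.042,0],"grip":0}]' --newtons 20

```text
schema error: expected keys rot, slide, grip
```

>>> arm_command --steps '[{"slide":[0.02,0.04,0],"rot":[0,0,-2],"grip":0},{"slide":[0.02,0.04,0],"rot":[0,0,-2],"grip":0},{"slide":[0.02,0.04,0],"rot":[0,0,-2],"grip":0},{"slide":[0.02,0.04,0],"rot":[0,0,-2],"grip":0},{"slide":[0.02,0.04,0],"rot":[0,0,-2],"grip":0},{"slide":[0.022,0.039,0],"rot":[0,0,-1.6],"grip":0},{"slide":[0.02,0.042,0],"rot":[0,0,0],"grip":0},{"slide":[0.02,0.042,0],"rot":[0,0,0],"grip":0}]' --newtons 20

```text
time: 2.4
ee_pos: [0.3406, -0.2747, 0.2228]
eef_rot: [0.999, 0.043, 0.0, 0.0]
ft_force: [1.3, -0.6, -0.1]
width: 0.0148
grip_force: 0.0
```

>>> arm_command --steps '[{"slide":[0.02,0.04,0],"rot":[0,0,0],"grip":0},{"slide":[0.02,0.04,0],"rot":[0,0,0],"grip":0},{"slide":[0.02,0.024,0],"rot":[0,0,0],"grip":0},{"slide":[0.02,0,-0.025],"rot":[0,0,0],"grip":0},{"slide":[0,0,-0.03],"rot":[0,0,0],"grip":0},{"slide":[0,0,-0.03],"rot":[0,0,0],"grip":0},{"slide":[0,0,-0.03],"rot":[0,0,0],"grip":0},{"slide":[0,0,0],"rot":[0,0,0],"grip":0}]'

```text
time: 3.4
ee_pos: [0.4187, -0.1716, 0.1061]
eef_rot: [0.999, 0.043, -0.002, -0.001]
ft_force: [-0.0, 0.0, -0.4]
width: 0.0003
grip_force: 0.0
```

```bash
python3 - <<'E'
from h import *
a=shot('side')['pixels'][150:330,240:440];b=shot('top')['pixels'][150:270,270:430]
a=cv2.resize(a,(500,450),interpolation=cv2.INTER_CUBIC);b=cv2.resize(b,(800,600))
b=cv2.resize(b,(300,225));c=np.zeros((450,300,3),np.uint8);c[:225]=b;c[225:]=cv2.resize(shot('wrist')['pixels'],(300,225))
cv2.imwrite('pics/d.png',np.hstack([a,c])[:,:,::-1])
E
```

```text
(no output)
```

View pics/d.png

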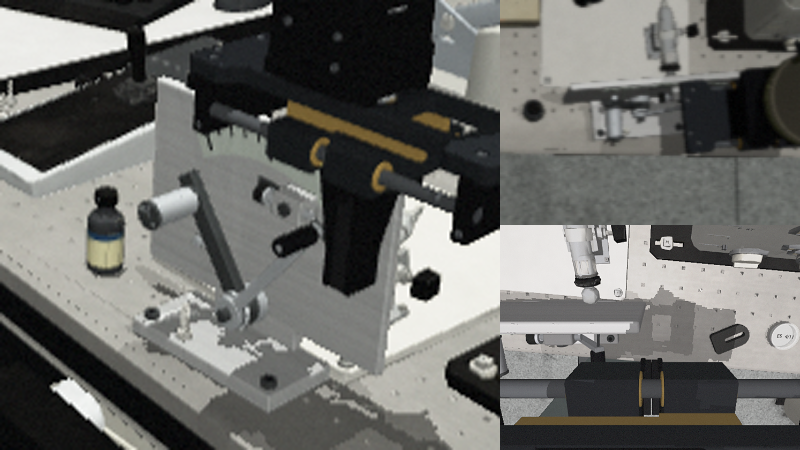

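The fingers stand about 20 mm right of the knob, clear of the plate. Next I'll push the knob left.

>>> arm_command --steps '[{"slide":[-0.001,0.012,0],"rot":[0,0,0],"grip":0},{"slide":[-0.001,0.012,0],"rot":[0,0,0],"grip":0},{"slide":[-0.001,0.012,0],"rot":[0,0,0],"grip":0},{"slide":[-0.001,0.012,0],"rot":[0,0,0],"grip":0},{"slide":[-0.001,0.012,0],"rot":[0,0,0],"grip":0},{"slide":[-0.001,0.012,0],"rot":[0,0,0],"grip":0},{"slide":[-0.001,0.012,0],"rot":[0,0,0],"grip":0},{"slide":[-0.001,0.012,0],"rot":[0,0,0],"grip":0}]'

```text
time: 4.55
ee_pos: [0.4119, -0.0753, 0.1075]
eef_rot: [0.999, 0.043, -0.0, -0.0]
ft_force: [0.4, -1.1, 0.1]
width: 0.0005
grip_force: 0.3
```

>>> arm_command --steps '[{"slide":[-0.0005,0.005,0],"rot":[0,0,0],"grip":0},{"slide":[-0.0005,0.005,0],"rot":[0,0,0],"grip":0},{"slide":[-0.0005,0.004,0],"rot":[0,0,0],"grip":0},{"slide":[0,0.003,0],"rot":[0,0,0],"grip":0},{"slide":[0,0.002,0],"rot":[0,0,0],"grip":0},{"slide":[0,0,0],"rot":[0,0,0],"grip":0},{"slide":[0,0,0],"rot":[0,0,0],"grip":0},{"slide":[0,0,0],"rot":[0,0,0],"grip":0}]'

```text
time: 5.55
ee_pos: [0.4105, -0.0572, 0.1076]
eef_rot: [0.999, 0.043, 0.0, 0.0]
ft_force: [-0.5, 0.4, 0.1]
width: 0.0007
grip_force: 0.0
```

```bash
python3 - <<'E'
from h import *
print(sensors.read_state()['ft_force'])
a=shot('side')['pixels'][165:285,270:430]
cv2.imwrite('pics/e.png',cv2.resize(a,(800,600),interpolation=cv2.INTER_CUBIC)[:,:,::-1])
E
```

```text
[-0.54148677  0.3620792   0.11718464]
```

View pics/e.png

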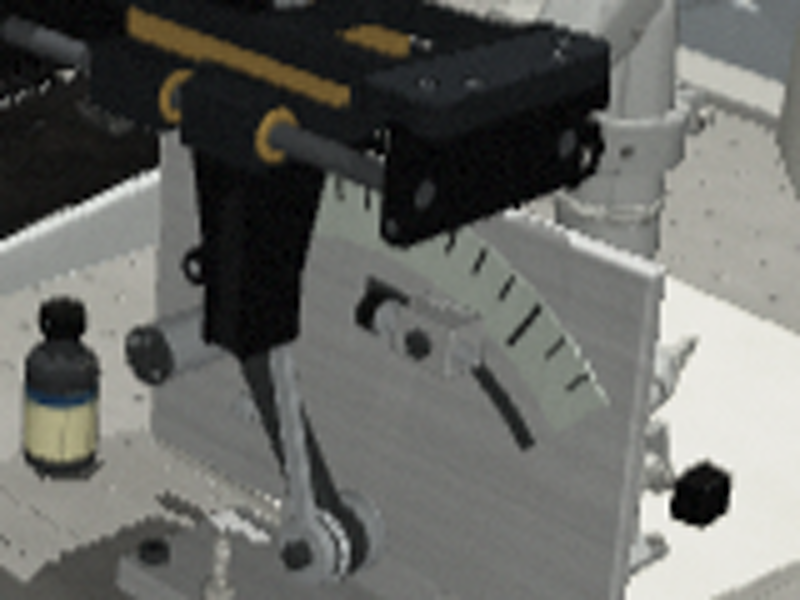

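The hand is following: the knob peeks out left of the finger at (193,265), and the roller is close by at (150,350). I'll finish gently.

>>> arm_command --steps '[{"slide":[0,0.002,0],"rot":[0,0,0],"grip":0},{"slide":[-0.0005,0.002,0],"rot":[0,0,0],"grip":0},{"slide":[0,0.002,0],"rot":[0,0,0],"grip":0},{"slide":[0,0.001,0],"rot":[0,0,0],"grip":0},{"slide":[0,0.001,0],"rot":[0,0,0],"grip":0},{"slide":[0,0,0],"rot":[0,0,0],"grip":0},{"slide":[0,0,0],"rot":[0,0,0],"grip":0},{"slide":[0,0,0],"rot":[0,0,0],"grip":0}]'

```text
time: 6.6
ee_pos: [0.4101, -0.0491, 0.1076]
eef_rot: [0.999, 0.043, 0.0, 0.0]
ft_force: [0.3, -0.4, -0.3]
width: 0.0003
grip_force: 0.0
```

```bash
python3 - <<'E'
from h import *
f=[]
for i in range(6):
    f.append(sensors.read_state()['ft_force']); p=shot('side')
print(np.round(f,1).tolist())
E
```

```text
[[0.3, -0.4, -0.3], [0.7, -0.3, 0.0], [0.0, -0.6, 0.4], [0.7, 0.4, 1.3], [-0.2, -0.4, 0.6], [-0.1, 0.6, 0.0]]
```

>>> arm_command --steps '[{"slide":[0,0.001,0],"rot":[0,0,0],"grip":0},{"slide":[0,0.001,0],"rot":[0,0,0],"grip":0},{"slide":[0,0,0],"rot":[0,0,0],"grip":0},{"slide":[0,0,0],"rot":[0,0,0],"grip":0},{"slide":[0,0,0],"rot":[0,0,0],"grip":0},{"slide":[0,0,0],"rot":[0,0,0],"grip":0},{"slide":[0,0,0],"rot":[0,0,0],"grip":0},{"slide":[0,0,0],"rot":[0,0,0],"grip":0}]'

```text
time: 7.9
ee_pos: [0.41, -0.0471, 0.1076]
eef_rot: [0.999, 0.043, -0.0, 0.0]
ft_force: [-0.3, -0.3, 0.3]
width: 0.0006
grip_force: 0.0
```

```bash
python3 - <<'E'
from h import *
f=[]
for i in range(6):
    f.append(sensors.read_state()['ft_force']); p=shot('side')
print(np.round(f,1).tolist())
cv2.imwrite('pics/f.png',cv2.resize(p['pixels'][165:285,270:430],(800,600),interpolation=cv2.INTER_CUBIC)[:,:,::-1])
E
```

```text
[[-0.3, -0.3, 0.3], [-0.1, -0.3, 0.2], [0.3, 0.3, -0.0], [-0.3, -0.1, -0.1], [0.9, -0.3, 0.5], [0.4, -0.7, -0.0]]
```

View pics/f.png

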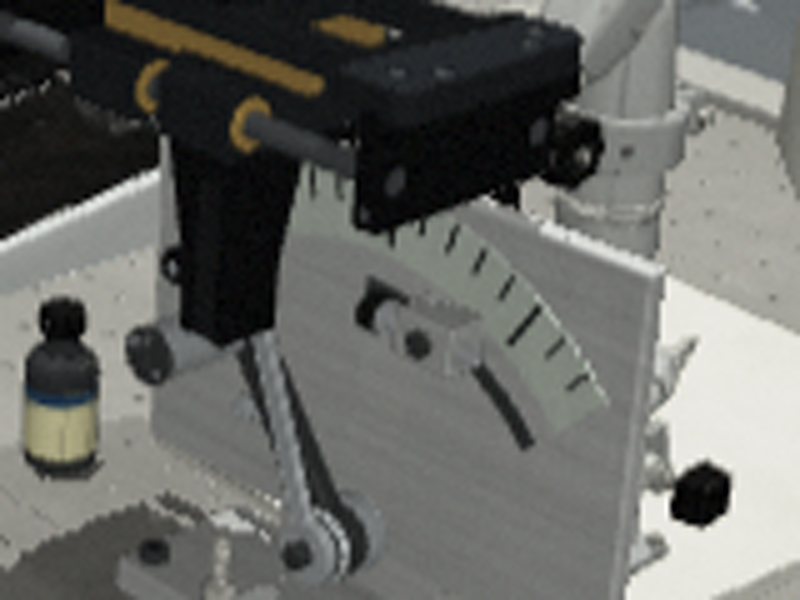

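The roller is still at rest and the hand bar hasn't reached it (bar top at about (262,340)). I'll go on in small steps.

>>> arm_command --steps '[{"slide":[0,0.001,0],"rot":[0,0,0],"grip":0},{"slide":[0,0.001,0],"rot":[0,0,0],"grip":0},{"slide":[0,0.001,0],"rot":[0,0,0],"grip":0},{"slide":[0,0,0],"rot":[0,0,0],"grip":0},{"slide":[0,0,0],"rot":[0,0,0],"grip":0},{"slide":[0,0,0],"rot":[0,0,0],"grip":0},{"slide":[0,0,0],"rot":[0,0,0],"grip":0},{"slide":[0,0,0],"rot":[0,0,0],"grip":0}]'

```text
time: 9.2
ee_pos: [0.41, -0.0441, 0.1076]
eef_rot: [0.999, 0.043, 0.0, 0.0]
ft_force: [0.5, -0.3, 0.3]
width: 0.0002
grip_force: 0.0
```

```bash
cat > m.py <<'E'
from h import *
import pickle
q=pickle.load(open('q.pkl','rb'))
f=[]
for i in range(5):
    f.append(sensors.read_state()['ft_force']); p=shot('side')
f=np.array(f);print('F',f.mean(0).round(2),'y',f[:,1].round(1))
# knob / roller outer-end pixels predicted
c,s=np.cos(q[2]),np.sin(q[2])
def W(X): return np.array([q[0]+c*X[0]-s*X[1],q[1]+s*X[0]+c*X[1],X[2]])
A=lambda r,a,x:np.array([x,-r*np.sin(a),.032+r*np.cos(a)])
full=lambda r,a,x:(proj(p,W(A(r,a,x)))+q[6:8]).round(1).tolist()
print('bar r=.065 at hand 0,.05,.1,.15:',[full(.065,v-.446,-.025) for v in(0,.05,.1,.15)],'knob',[full(.1,v-.446,-.052) for v in(0,.05,.1)])
for v in(62,63,64,66): print(v, )
np.save('side.npy',p['pixels'])
g=p['pixels'].mean(2).round().astype(int)
for v in range(232,250,3): print(v,g[v,306:336])
e=sensors.read_state()['ee_pos'];d=e-[q[0],q[1],0];print('local',c*d[0]+s*d[1],-s*d[0]+c*d[1],e[2])
E
sed -i '/for v in(62/d' m.py; python3 m.py
```

```text
F [ 0.26 -0.04 -0.38] y [-0.3 -0.1 -0.2 -0.1  0.5]
bar r=.065 at hand 0,.05,.1,.15: [[321.0, 235.9], [322.4, 235.8], [323.9, 235.8], [325.3, 235.9]] knob [[302.5, 218.8], [304.6, 218.5], [306.8, 218.5]]
232 [113 114 109 100  75  28  11   5  14  46  48  90  97 104 108 110 142 122
  48 118 114 115 114 113 114 112 113 114 113 114]
235 [112 113 114 112 109 108 104 102  98  95  97  66  39  37 122 110 107 132
 123  51 114 112 114 113 114 118 117 115 114 113]
238 [ 97  96  98  95 104 109 111 114 116 116 116 113  65  35  46 108 109 117
 125  72  37  82 114 114 114 112 112 112 113 113]
241 [113 112 113 115 113 115 114 115 113 112 112 112 111  65  35  79 106 108
 136 118  46  40  74 112 112 110 111 110 113 114]
244 [112 111 110 111 112 113 115 113 114 113 113 111 109 106  68  36 102 109
 109 141 117  41  39  56 112 115 110 113 116 115]
247 [111 111 112 113 112 115 113 114 110 110 110 116 108 120 112 105  39 111
 107 109 128  96  41  39  47 113 115 114 114 113]
local -0.04388357622017225 0.02573166244764854 0.10757824383876229
```

>>> arm_command --steps '[{"slide":[0,0.001,0],"rot":[0,0,0],"grip":0},{"slide":[0,0.001,0],"rot":[0,0,0],"grip":0},{"slide":[0,0.001,0],"rot":[0,0,0],"grip":0},{"slide":[0,0,0],"rot":[0,0,0],"grip":0},{"slide":[0,0,0],"rot":[0,0,0],"grip":0},{"slide":[0,0,0],"rot":[0,0,0],"grip":0},{"slide":[0,0,0],"rot":[0,0,0],"grip":0},{"slide":[0,0,0],"rot":[0,0,0],"grip":0}]'

```text
time: 10.45
ee_pos: [0.41, -0.0411, 0.1076]
eef_rot: [0.999, 0.043, 0.0, 0.0]
ft_force: [0.6, -0.5, 0.5]
width: 0.0006
grip_force: 0.0
```

```bash
python3 m.py
```

```text
F [-0.66  0.03 -0.08] y [-0.5  0.  -0.7  1.1  0.2]
bar r=.065 at hand 0,.05,.1,.15: [[321.0, 235.9], [322.4, 235.8], [323.9, 235.8], [325.3, 235.9]] knob [[302.5, 218.8], [304.6, 218.5], [306.8, 218.5]]
232 [113 116 110 102  49  12  49  47  95  97 115 112 116 111 111 142 124  41
  49 117 116 115 114 114 115 112 111 114 113 116]
235 [112 113 114 113 111 109 105 104  99  96  99  68  39 120 106 109 135 124
  35  50 113 114 113 112 115 115 114 115 117 114]
238 [101  95  97  91 105 106 109 114 116 116 116 114  64  42 109 107 109 126
  96  40  35  81 114 114 115 115 114 114 113 113]
241 [113 113 116 115 114 114 112 114 112 110 110 113 116  65  58 109 107 120
 121  72  40  37  72 111 113 110 109 110 113 113]
244 [114 112 110 111 110 111 112 114 114 116 114 113 106 106  64  78 108 111
 136 120  59  40  36  58 111 111 114 114 115 113]
247 [110 111 110 114 113 115 115 112 111 112 108 116 111 120 115 105  99 110
 113 138 124  39  38  39  48 117 113 116 116 116]
local -0.04364717662985796 0.028676935569646338 0.10758440075804693
```

>>> arm_command --steps '[{"slide":[0,0.001,0],"rot":[0,0,0],"grip":0},{"slide":[0,0.001,0],"rot":[0,0,0],"grip":0},{"slide":[0,0.001,0],"rot":[0,0,0],"grip":0},{"slide":[0,0,0],"rot":[0,0,0],"grip":0},{"slide":[0,0,0],"rot":[0,0,0],"grip":0},{"slide":[0,0,0],"rot":[0,0,0],"grip":0},{"slide":[0,0,0],"rot":[0,0,0],"grip":0},{"slide":[0,0,0],"rot":[0,0,0],"grip":0}]'

```text
time: 11.7
ee_pos: [0.41, -0.0387, 0.1076]
eef_rot: [0.999, 0.043, 0.0, 0.0]
ft_force: [0.0, -6.0, 0.1]
width: 0.0004
grip_force: 2.6
```

```bash
python3 m.py
```

```text
F [-0.2  -5.51  0.13] y [-6.  -4.6 -5.8 -5.7 -5.4]
bar r=.065 at hand 0,.05,.1,.15: [[321.0, 235.9], [322.4, 235.8], [323.9, 235.8], [325.3, 235.9]] knob [[302.5, 218.8], [304.6, 218.5], [306.8, 218.5]]
232 [114 115 109  69  47  95 103 102 115 112 116 100 107 109 124 120  68  37
  49 114 114 114 114 112 110 114 113 114 114 117]
235 [113 112 111 110 111 108 105 103 103  94  96  68  82 107 111 135 120  56
  41  50 115 112 114 114 114 116 118 115 115 114]
238 [ 98  96  97  94 103 106 111 116 117 117 113 101  47  90 107 108 138 124
  40  40  35  80 114 114 115 117 113 114 113 113]
241 [113 112 113 113 114 116 113 113 111 111 110 112 113  63 126 108 111 140
 115  45  41  36  82 114 110 111 112 112 113 111]
244 [114 110 112 112 109 113 113 111 112 116 117 110 108 107  62 111 110 111
 130 122  47  40  38  73 112 110 112 114 113 111]
247 [108 113 113 113 112 114 114 112 109 112 106 115 110 121 115  91 109 112
 114 125  87  48  42  35  45 115 115 118 116 116]
local -0.04346375065492141 0.031132191036281377 0.10758179284538161
```

The force is now -5.5 N: the hand is touching the roller of the resting arm. I'll back off, lift, go over to the left and come down.

>>> arm_command --steps '[{"slide":[0,-0.01,0],"rot":[0,0,0],"grip":0},{"slide":[0,0,0.03],"rot":[0,0,0],"grip":0},{"slide":[0,0,0.022],"rot":[0,0,0],"grip":0},{"slide":[-0.003,0.027,0],"rot":[0,0,0],"grip":0},{"slide":[-0.004,0.026,0],"rot":[0,0,0],"grip":0},{"slide":[0,0,-0.03],"rot":[0,0,0],"grip":0},{"slide":[0,0,-0.03],"rot":[0,0,0],"grip":0},{"slide":[0,0,-0.012],"rot":[0,0,0],"grip":0}]'

```text
time: 12.95
ee_pos: [0.4022, 0.0049, 0.0863]
eef_rot: [0.999, 0.043, -0.001, -0.0]
ft_force: [-0.6, 1.1, 0.9]
width: 0.0003
grip_force: 0.0
```

```bash
cat > s.py <<'E'
from h import *
import pickle
q=pickle.load(open('q.pkl','rb'));c,s=np.cos(q[2]),np.sin(q[2])
f=[]
for i in range(4):
    f.append(sensors.read_state()['ft_force']); shot('side')
f=np.array(f);st=sensors.read_state();e=st['ee_pos'];d=e-[q[0],q[1],0]
l=lambda a,b:np.round([c*a+s*b,-s*a+c*b],4)
print('F local',l(*f.mean(0)[:2]),f[:,1].round(1),'local',l(d[0],d[1]),e.round(4),st['time'])
E
python3 s.py; python3 - <<'E'
from h import *
cv2.imwrite('pics/g.png',cv2.resize(shot('side')['pixels'][165:285,270:430],(800,600),interpolation=cv2.INTER_CUBIC)[:,:,::-1])
E
```

```text
F local [-0.3087 -0.377 ] [ 1.1 -1.2 -0.7 -0.8] local [-0.0461  0.0751] [0.4035 0.0049 0.0883] 13.15
```

View pics/g.png

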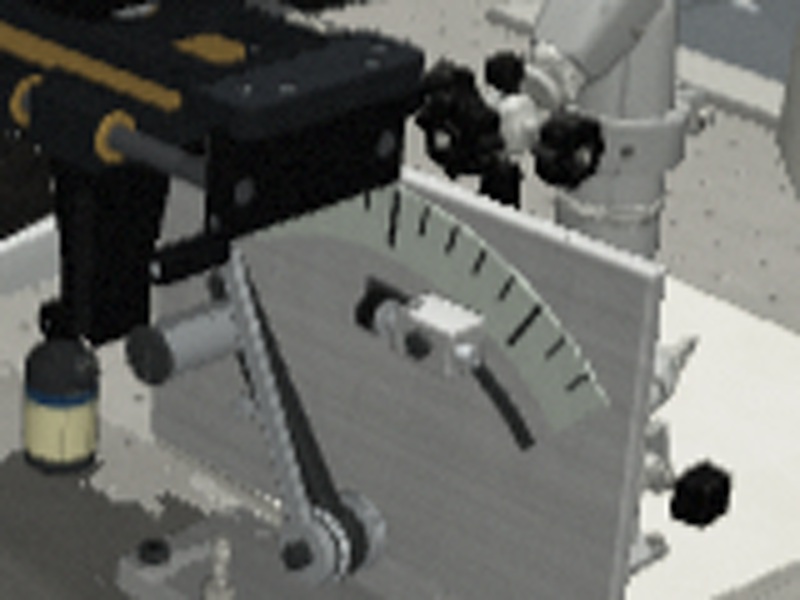

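The finger is left of the roller, and the hand lies along the arm at the roller. I'll start the push and refine the stop angle from the image.

>>> arm_command --steps '[{"slide":[0.0003,-0.004,0],"rot":[0,0,0],"grip":0},{"slide":[0.0003,-0.004,0],"rot":[0,0,0],"grip":0},{"slide":[0.0003,-0.004,0],"rot":[0,0,0],"grip":0},{"slide":[0.0003,-0.004,0],"rot":[0,0,0],"grip":0},{"slide":[0.0003,-0.004,0],"rot":[0,0,0],"grip":0},{"slide":[0.0003,-0.004,0],"rot":[0,0,0],"grip":0},{"slide":[0.0003,-0.004,0],"rot":[0,0,0],"grip":0},{"slide":[0.0003,-0.004,0],"rot":[0,0,0],"grip":0}]'

```text
time: 14.2
ee_pos: [0.4056, -0.0264, 0.0877]
eef_rot: [0.999, 0.043, 0.0, -0.001]
ft_force: [0.1, 5.5, 0.6]
width: 0.0004
grip_force: 2.7
```

```bash
cat >> s.py <<'E'
p=shot('side')
W=lambda X:np.array([q[0]+c*X[0]-s*X[1],q[1]+s*X[0]+c*X[1],X[2]])
def B(a,x,y,z): # block frame
    return (proj(p,W([x,y*np.cos(a)-z*np.sin(a),.032+z*np.cos(a)+y*np.sin(a)]))+q[6:8])
if __import__('sys').argv[1:]:
  for a in(-.05,0,.05,.1,.15): print(a,'bump',B(a,-.012,0,.084).round(1),'topface corners',*[((B(a,x,y,.092)-[270,165])*5).round().tolist() for x,y in((0,-.02),(-.017,-.02),(-.017,-.042),(0,-.042))])
E
python3 s.py 1
```

```text
F local [1.1261 4.6311] [5.5 4.8 4.4 4.2] local [-0.0468  0.0434] [ 0.4056 -0.0268  0.0876] 14.4
-0.05 bump [339.  224.1] topface corners [422.0, 279.0] [384.0, 294.0] [440.0, 316.0] [478.0, 300.0]
0 bump [341.  224.9] topface corners [433.0, 287.0] [395.0, 302.0] [452.0, 327.0] [490.0, 312.0]
0.05 bump [343.1 225.9] topface corners [445.0, 296.0] [407.0, 311.0] [463.0, 340.0] [501.0, 324.0]
0.1 bump [345.1 227. ] topface corners [456.0, 305.0] [418.0, 320.0] [474.0, 353.0] [513.0, 336.0]
0.15 bump [347.1 228.3] topface corners [467.0, 314.0] [429.0, 330.0] [485.0, 366.0] [523.0, 350.0]
```

>>> arm_command --steps '[{"slide":[0.0003,-0.004,0],"rot":[0,0,0],"grip":0},{"slide":[0.0003,-0.004,0],"rot":[0,0,0],"grip":0},{"slide":[0.0003,-0.004,0],"rot":[0,0,0],"grip":0},{"slide":[0.0003,-0.003,0],"rot":[0,0,0],"grip":0},{"slide":[0.0002,-0.002,0],"rot":[0,0,0],"grip":0},{"slide":[0,-0.001,0],"rot":[0,0,0],"grip":0},{"slide":[0,0,0],"rot":[0,0,0],"grip":0},{"slide":[0,0,0],"rot":[0,0,0],"grip":0}]'

```text
time: 15.45
ee_pos: [0.4071, -0.0447, 0.0878]
eef_rot: [0.999, 0.043, 0.0, -0.0]
ft_force: [1.4, 5.3, 1.1]
width: 0.0006
grip_force: 2.6
```

```bash
python3 s.py
```

```text
F local [1.7003 5.0641] [5.3 5.3 5.1 5.1] local [-0.0468  0.0254] [ 0.4072 -0.0447  0.0878] 15.65
```

>>> arm_command --steps '[{"slide":[0,-0.001,0],"rot":[0,0,0],"grip":0},{"slide":[0.0001,-0.001,0],"rot":[0,0,0],"grip":0},{"slide":[0.0001,-0.001,0],"rot":[0,0,0],"grip":0},{"slide":[0.0001,-0.001,0],"rot":[0,0,0],"grip":0},{"slide":[0.0001,-0.001,0],"rot":[0,0,0],"grip":0},{"slide":[0.0001,-0.001,0],"rot":[0,0,0],"grip":0},{"slide":[0,0,0],"rot":[0,0,0],"grip":0},{"slide":[0,0,0],"rot":[0,0,0],"grip":0}]'

```text
time: 16.7
ee_pos: [0.4077, -0.0507, 0.0878]
eef_rot: [0.999, 0.043, 0.0, -0.0]
ft_force: [0.6, 5.8, 1.4]
width: 0.0007
grip_force: 2.7
```

```bash
python3 s.py
```

```text
F local [1.5899 5.694 ] [5.8 5.2 5.9 6.3] local [-0.0468  0.0194] [ 0.4077 -0.0506  0.0878] 16.9
```

>>> arm_command --steps '[{"slide":[0.0001,-0.0005,0],"rot":[0,0,0],"grip":0},{"slide":[0,-0.0005,0],"rot":[0,0,0],"grip":0},{"slide":[0,-0.0005,0],"rot":[0,0,0],"grip":0},{"slide":[0.0001,-0.0005,0],"rot":[0,0,0],"grip":0},{"slide":[0,-0.0005,0],"rot":[0,0,0],"grip":0},{"slide":[0,0,0],"rot":[0,0,0],"grip":0},{"slide":[0,0,0],"rot":[0,0,0],"grip":0},{"slide":[0,0,0],"rot":[0,0,0],"grip":0}]'

```text
time: 17.95
ee_pos: [0.4078, -0.0519, 0.0877]
eef_rot: [0.999, 0.044, 0.0, -0.001]
ft_force: [0.2, 11.6, 1.2]
width: 0.0005
grip_force: 5.7
```

```bash
python3 s.py
```

```text
F local [ 1.1726 11.5818] [11.6 11.3 11.8 11.8] local [-0.0468  0.0182] [ 0.4078 -0.0519  0.0877] 18.15
```

>>> arm_command --steps '[{"slide":[0,-0.0004,0],"rot":[0,0,0],"grip":0},{"slide":[0,-0.0004,0],"rot":[0,0,0],"grip":0},{"slide":[0,-0.0004,0],"rot":[0,0,0],"grip":0},{"slide":[0,0,0],"rot":[0,0,0],"grip":0},{"slide":[0,0,0],"rot":[0,0,0],"grip":0},{"slide":[0,0,0],"rot":[0,0,0],"grip":0},{"slide":[0,0,0],"rot":[0,0,0],"grip":0},{"slide":[0,0,0],"rot":[0,0,0],"grip":0}]'

```text
time: 19.2
ee_pos: [0.4078, -0.0524, 0.0877]
eef_rot: [0.999, 0.044, 0.0, -0.001]
ft_force: [-0.6, 13.9, 2.6]
width: 0.0008
grip_force: 7.3
```

```bash
python3 s.py
```

```text
F local [ 0.9304 14.3381] [13.9 14.6 14.8 14.2] local [-0.0469  0.0177] [ 0.4078 -0.0524  0.0877] 19.4
```

>>> arm_command --steps '[{"slide":[0,-0.0004,0],"rot":[0,0,0],"grip":0},{"slide":[0,-0.0004,0],"rot":[0,0,0],"grip":0},{"slide":[0,0,0],"rot":[0,0,0],"grip":0},{"slide":[0,0,0],"rot":[0,0,0],"grip":0},{"slide":[0,0,0],"rot":[0,0,0],"grip":0},{"slide":[0,0,0],"rot":[0,0,0],"grip":0},{"slide":[0,0,0],"rot":[0,0,0],"grip":0},{"slide":[0,0,0],"rot":[0,0,0],"grip":0}]'

```text
time: 20.45
ee_pos: [0.4078, -0.0527, 0.0877]
eef_rot: [0.999, 0.044, 0.0, -0.002]
ft_force: [-0.5, 16.7, 3.3]
width: 0.0006
grip_force: 8.3
```

```bash
python3 s.py
```

```text
F local [ 0.5585 16.3838] [16.7 16.2 16.1 16.5] local [-0.0469  0.0174] [ 0.4078 -0.0527  0.0877] 20.65
```

That gives 16.4 N on the roller, about 10 N on the bumper, held for about a second. Now I'll ease back.

>>> arm_command --steps '[{"slide":[0,0.001,0],"rot":[0,0,0],"grip":0},{"slide":[0,0.002,0],"rot":[0,0,0],"grip":0},{"slide":[-0.0003,0.003,0],"rot":[0,0,0],"grip":0},{"slide":[-0.0003,0.004,0],"rot":[0,0,0],"grip":0},{"slide":[-0.0003,0.004,0],"rot":[0,0,0],"grip":0},{"slide":[-0.0003,0.004,0],"rot":[0,0,0],"grip":0},{"slide":[-0.0003,0.004,0],"rot":[0,0,0],"grip":0},{"slide":[-0.0003,0.004,0],"rot":[0,0,0],"grip":0}]'

```text
time: 21.7
ee_pos: [0.4057, -0.0295, 0.0876]
eef_rot: [0.999, 0.043, 0.0, 0.0]
ft_force: [2.4, 3.9, -0.4]
width: 0.0005
grip_force: 1.9
```

>>> arm_command --steps '[{"slide":[-0.0003,0.004,0],"rot":[0,0,0],"grip":0},{"slide":[-0.0003,0.004,0],"rot":[0,0,0],"grip":0},{"slide":[-0.0003,0.004,0],"rot":[0,0,0],"grip":0},{"slide":[-0.0003,0.003,0],"rot":[0,0,0],"grip":0},{"slide":[-0.0003,0.003,0],"rot":[0,0,0],"grip":0},{"slide":[-0.0003,0.003,0],"rot":[0,0,0],"grip":0},{"slide":[-0.0003,0.003,0],"rot":[0,0,0],"grip":0},{"slide":[-0.0003,0.003,0],"rot":[0,0,0],"grip":0}]'

```text
time: 22.7
ee_pos: [0.403, -0.003, 0.0874]
eef_rot: [0.999, 0.043, -0.0, 0.0]
ft_force: [0.2, 0.1, 0.9]
width: 0.0002
grip_force: 0.0
```

```bash
python3 s.py
```

```text
F local [0.1438 0.0964] [ 0.1  0.4  0.1 -0.1] local [-0.0471  0.0674] [ 0.4032 -0.0029  0.0875] 22.9
```

The arm is off the finger and at rest. I'll move a little further left, lift clear and look.

>>> arm_command --steps '[{"slide":[-0.001,0.012,0],"rot":[0,0,0],"grip":0},{"slide":[-0.005,0,0.02],"rot":[0,0,0],"grip":0},{"slide":[0,0,0.03],"rot":[0,0,0],"grip":0},{"slide":[0,0,0.03],"rot":[0,0,0],"grip":0},{"slide":[0,0.02,0.03],"rot":[0,0,0],"grip":0},{"slide":[0,0.02,0.02],"rot":[0,0,0],"grip":0},{"slide":[0,0,0],"rot":[0,0,0],"grip":0},{"slide":[0,0,0],"rot":[0,0,0],"grip":0}]'

```text
time: 23.95
ee_pos: [0.3969, 0.0489, 0.2167]
eef_rot: [0.999, 0.043, -0.001, 0.0]
ft_force: [-0.5, 0.4, -0.1]
width: 0.0006
grip_force: 0.0
```

```bash
python3 - <<'E'
from h import *
cv2.imwrite('pics/k.png',cv2.resize(shot('side')['pixels'][165:315,260:460],(800,600),interpolation=cv2.INTER_CUBIC)[:,:,::-1])
E
```

```text
(no output)
```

View pics/k.png

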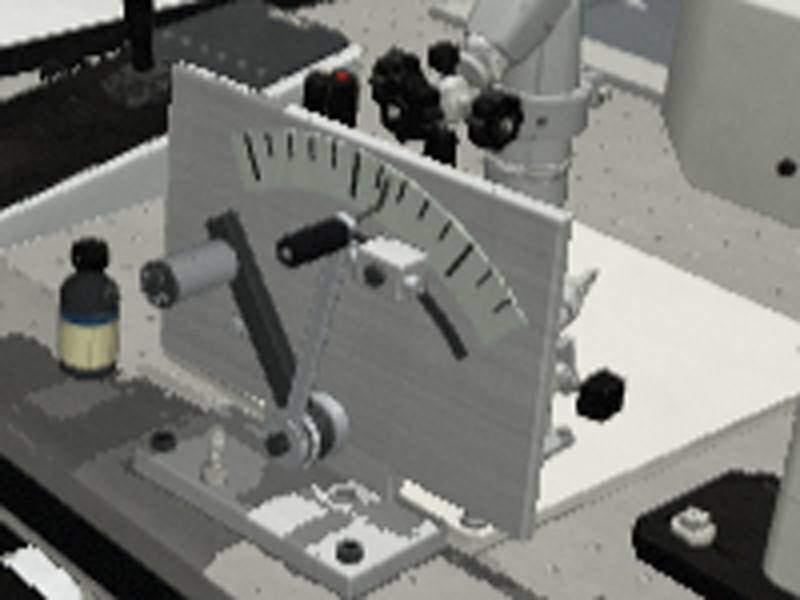

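The arm is back at rest with its roller at (185,272). The hand stands by the stop block with its tip at (383,185), reading about 0.62. The bottle and screw are still standing and nothing is being touched, so I'll hand in.

```bash
python3 -c "
from bench import order
print(order.close_job())"
```

```text
the job is handed in; nothing more can be done
None
```

The tensioner check is finished and the job is handed in: the arm was pressed on the bumper at about 10 N (worked out from 16.4 N at the roller) for about a second, then eased back to rest; the drag hand is left reading about 0.62 rad, and the bottle and screw are still standing.

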